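# Change the flux pen in the click-in holder

### The arm

A 6-joint arm with a two-finger parallel gripper is mounted at the origin on the work surface. World frame = base frame: x ahead of the robot, y to its left, z up, the work surface at z = 0. Lengths are in m, angles in rad, forces in N, time in s.
With the tool pointing down it reaches from about 0.325 to 0.775 m from the base axis. Payload 9.3 kg.
Tool frame: the origin (TCP) lies on the mounting face of the last link; the fingertips stand 173 mm ahead of it and the grasp point (between the pads) lies 155 mm ahead of it; z points along the fingers, y is the direction in which the jaws open and shut (so a half turn about z gives the same grasp; the last joint's range is limited). The gripper opens to 85 mm and grips with 20 to 120 N. Pads are 22 mm wide; open, the fingers measure 114 mm over their backs; the gripper's body (76 mm by 85 mm) begins 54 mm behind the grasp point. The pads swing forward as they close: fully open they stand 13 mm farther back than shut.
Start: joints at [0.986, 0.259, 0.021, 1.334, 0, 1.418], TCP at [0.23, 0.5, 0.405] pointing down, gripper open.
Joint ranges: [-3.04, 3.04], [-0.91, 1.82], [-1.04, 1.36], [-1.92, 1.95], [-1.52, 1.45], [-3.14, 3.14]. Speed limits (rad/s): [2.22, 2.22, 2.79, 3.14, 3.14, 3.14].

### API

Orientations are given as a 3x3 rotation matrix whose columns are the frame's x, y, z axes.
In Python, from cell import r gives the robot as it stands. The module is installed in compiled form; this text tells all that it offers.
- The arm moves only by the tool arm_command, never from a script. Its argument "steps" is a list of rows, each an object of numbers: "dx", "dy", "dz": the shift along the tool's x, y, z in m; "wx", "wy", "wz": the turn, a rotation vector about the tool's x, y, z in degrees; "hand": the closure in counts, from 0 (fully open) to 255 (shut). In form: [{"dx": .., "dy": .., "dz": .., "wx": .., "wy": .., "wz": .., "hand": ..}, ...]. A call has 1 to 8 rows; each row shifts and turns the pose as measured when the row begins, along the tool's axes as they then stand; what a row does not reach is not made up. A row lasts 1/12 s, in which the tool goes at most 41.7 mm and 7.16 degrees, less where a joint would pass 70% of its speed; a pose out of reach is approached as far as the arm can. A call is refused whole if a number of a shift passes 0.0417 or a number of a turn 7.16, either way. A call with a gripper value outside its range is refused whole. The fingers move at their own pace and stop on an object; "newtons" is the grip in N (left out, the last holds). Time passes only in rows, so rows that do not move let the fingers close. It gives the time, the measured TCP pose, the force and the opening at its end, in the units of the state.
- r.observe(): the state, without advancing time (a new reading comes with each control period).
- r.read_camera(name): name is "scene" or "top"; returns (picture, depth): 480x640x3 uint8, blue, green, red; 480x640 float32, m along the optical axis (not along the pixel's ray), 0 where there is no reading.
- r.camera_params(name): a dict with "mtx" (3x3 intrinsics, pixels), "position" and "orientation" of the camera in the world. Camera axes: x right, y up, looking along -z (the intrinsics and any distortion apply to the point x, -y, -z); pixel columns grow to the right and rows downward; lengths in m; the calibration is good to about 2 mm. A picture is of the moment at which its call begins. camera_params takes no time and is no camera call.
- r.hand_in(): hands the job in, once; it reports no verdict.
The state is a dict: "time": time; "joint_pos": joint angles; "joint_velocities": joint speeds; "joint_efforts": joint torques, N m; "ee_pos": TCP position; "eef_rot": TCP orientation; "contact_force": force on the tool from outside, world axes, zero at the start; "torque": the same for the moment, N m; "opening": finger opening in m.
Only numpy, scipy, OpenCV 4.12 (cv2) and the standard library are available. Lean on these libraries where they do the work, as an engineer would, in place of code of your own. Each camera call takes 0.05 s, during which the arm holds its last target. There are 200 camera calls.

### The job

The flux pen standing in the metal click-in holder is used up: pull it out of the holder and park it, upright and all the way down, in the one empty hole of the plywood rack. Then take the new flux pen, the tall one already standing in the rack, and push it fully home in the holder until it clicks and stands on the holder's floor. Keep both pens from tipping over, and leave the two short screw vials, the cutters and the screwdriver alone.

Things in the scene. Friction and masses are not known exactly. Their poses are not given: they have to be found in the camera images.
- pen_used: used flux pen, at the start in the holder: upright round pen 130 mm tall; white barrel 18 mm in diameter, grey fixed cap 20 mm in diameter from 84 to 130 mm above the foot (grip it there; it does not come off). Foot tapers to 11 mm over the last 5 mm; a groove 2 mm deep runs round the barrel 18 to 26 mm above the foot. 35 g. Origin: centre of the foot's underside, z up along the pen
- pen_new: the new flux pen, same shape and size as the used one, at the start in one of the rack's holes, with about 88 mm of it standing out (the tall one in the rack). Origin: centre of the foot's underside, z up along the pen
- hole_free: the rack module whose hole is empty: fixed plywood block 60 mm (its x) by 46 mm (its y, along the row) by 50 mm high with one upright blind hole in its middle, 21 mm in diameter, 42 mm deep, 2 mm bevel at the mouth. Origin: centre of its underside, on the hole's axis (6 mm above the table); hole floor 8 mm and mouth 50 mm above it
- rack: the fixed plywood rack tray, 74 mm (x) by 198 mm (y) and 6 mm thick, on which four such modules stand in a row along its y at -69, -23, 23 and 69 mm; two hold screw vials, one the new pen, one is empty. Origin: centre of the tray's underside
- holder: fixed click-in holder: steel plate 100 x 100 x 10 mm with a 44 x 44 mm aluminium block, top 52 mm above the origin; upright hole 20 mm in diameter, 2 mm bevel, floor 10 mm above the origin. Two sprung balls at 32 mm click into a pen's groove when the foot is on the floor; about 10 N pulls a pen out or pushes it in. Origin: underside centre, on the hole's axis
- vial_a: a short screw vial standing in a rack hole (leave alone): clear tube 18 mm in diameter, black cap 20 mm in diameter, 78 mm tall. Origin: centre of its underside
- vial_b: the other short screw vial, same shape, in another rack hole (leave alone). Origin: centre of its underside
- cutters: a small pair of side cutters lying flat on the mat, about 125 mm long and 12 mm thick (leave alone). Origin: under the pivot
- screwdriver: a screwdriver lying flat on the mat, 190 mm long (leave alone). Origin: under its middle, x along it
Things that resemble listed ones, but are neither listed nor needed, are in the scene too. What is shaped like the pen_new but blue or pink is not meant. Of the things shaped like the rack, the plywood one is meant.

How it is judged:
On the way, in this order (a step that is already met when the one before it is completed fails the run):
1. the used pen is pulled out of the holder (z of pen_used in the frame of holder above 0.052 m), for 0.1 s.
2. the used pen stands in the empty rack hole, all the way down (horizontal distance between pen_used and hole_free below 0.005 m and z of pen_used in the frame of hole_free between 0.004 and 0.012 m and angle between pen_used's own z axis and vertical below 0.15 rad), for 0.2 s.
3. the new pen is out of the rack (z of pen_new in the frame of rack above 0.057 m), for 0.1 s.
4. the new pen is clicked home in the holder (horizontal distance between pen_new and holder below 0.005 m and z of pen_new in the frame of holder between 0.006 and 0.013 m and angle between pen_new's own z axis and vertical below 0.15 rad), for 0.2 s.
At the end, for the whole second after the job is handed in: Used pen in the rack hole that was empty (within 5 mm of its axis, 4 mm of its floor), new pen clicked into the holder (within 5 mm of its axis, 3 mm of its floor), both within 0.15 rad of upright, released and at rest (all of step 2 and all of step 4 and linear speed of each of pen_used, pen_new below 0.02 m/s); the robot touches nothing.
It fails at once if a screw vial is moved by more than 15 mm (distance of any of vial_a, vial_b from where it was at the start of the episode above 0.015 m).
It fails at once if the cutters or the screwdriver are moved by more than 30 mm (distance of any of cutters, screwdriver from where it was at the start of the episode above 0.03 m).
It fails at once if a pen tips over (more than 1 rad from upright) (angle between any of pen_used, pen_new's own z axis and vertical above 1 rad).
It also fails if it takes over 69 s, if anything falls off the work surface, if the arm or the gripper's body presses on something with over 40 N, if the wrist force passes 120 N, or if a joint passes its speed limit or range.

## Working session

There is one attempt and no reset: what is moved stays moved. The work goes in short steps, Python scripts to look and compute and a tool call to move; the robot and the scene stay as the last step left them, time stands still between calls to the robot, and variables do not carry over. Pictures are saved under pics/ and viewed, about 8 in all and at most 12, crops included, and the job is handed in when it is done.

Besides the shell and the picture viewer there is one more tool, called as name([rows], argument=value, ...), one row to a line, values as JSON. arm_command: Moves the arm, as the interface text tells. Its arguments: {"type":"object","properties":{"steps":{"type":"array","items":{"type":"object","properties":{"dx":{"type":"number"},"dy":{"type":"number"},"dz":{"type":"number"},"wx":{"type":"number"},"wy":{"type":"number"},"wz":{"type":"number"},"hand":{"type":"number"}}}},"newtons":{"type":"number"}},"required":["steps"]}

```bash
mkdir -p pics
cat > h.py <<'E'
import numpy as np, cv2
from cell import r
def grab(n,f=None):
    im,d=r.read_camera(n)
    np.savez(f'{n}.npz',im=im,d=d)
    if f: cv2.imwrite('pics/'+f,im)
    return im,d
def load(n):
    z=np.load(f'{n}.npz'); return z['im'],z['d']
def world(n,d):
    """HxWx3 world points"""
    p=r.camera_params(n); K=np.array(p['mtx']); R=np.array(p['orientation']); t=np.array(p['position'])
    v,u=np.mgrid[:480,:640]
    c=np.stack([(u-K[0,2])/K[0,0]*d,-(v-K[1,2])/K[1,1]*d,-d],-1)
    W=c@R.T+t; W[d==0]=np.nan; return W
E
python3 - <<'E'
from h import *
for n in('scene','top'):
    grab(n,n+'1.png'); print(n,r.camera_params(n))
s=r.observe();print(s)
E
```

```text
scene {'mtx': array([[568.23928425,   0.        , 316.61556736],
       [  0.        , 568.23928425, 232.03861808],
       [  0.        ,   0.        ,   1.        ]]), 'position': array([ 1.06147715, -0.45990132,  0.56996682]), 'orientation': array([[ 0.66598104, -0.45758251,  0.58914132],
       [ 0.74593392,  0.41612133, -0.52002464],
       [-0.00720009,  0.78578704,  0.61845524]])}
top {'mtx': array([[590.89560641,   0.        , 309.68819851],
       [  0.        , 590.89560641, 250.19258194],
       [  0.        ,   0.        ,   1.        ]]), 'position': array([0.38943672, 0.02442366, 1.04415429]), 'orientation': array([[ 7.55472955e-03,  9.87957679e-01, -1.54539804e-01],
       [-9.99970755e-01,  7.64776961e-03,  7.53269306e-06],
       [ 1.18932680e-03,  1.54535228e-01,  9.87986563e-01]])}
{'time': 0.1, 'joint_pos': array([ 9.86352179e-01,  2.59155158e-01,  2.08373181e-02,  1.33371472e+00,
       -1.96424603e-05,  1.41817063e+00]), 'joint_velocities': array([ 3.54096321e-05,  8.07446942e-04,  1.64212668e-03, -1.32805089e-03,
       -3.98668817e-05, -1.00454728e-03]), 'joint_efforts': array([ 5.39868211e-03, -5.56692302e+01,  3.45072019e+01,  1.15520420e-02,
       -2.16539415e-04,  1.27419560e-05]), 'ee_pos': array([0.23018247, 0.49946752, 0.4041159 ]), 'eef_rot': array([[-9.08206135e-01,  4.18522607e-01, -6.65689647e-04],
       [ 4.18523103e-01,  9.08205553e-01, -1.04187571e-03],
       [ 1.68534496e-04, -1.22484441e-03, -9.99999236e-01]]), 'contact_force': array([-0.27638115, -0.20473607,  0.11585902]), 'torque': array([ 0.01914708, -0.00701768, -0.03058703]), 'opening': 0.08520691616688061}
```

View pics/scene1.png

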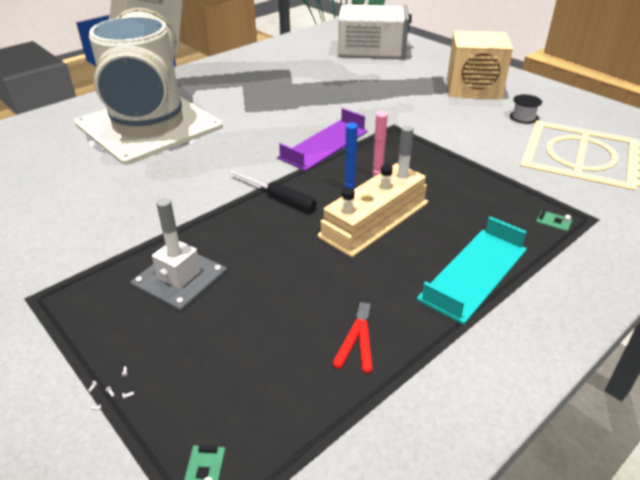

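View pics/top1.png

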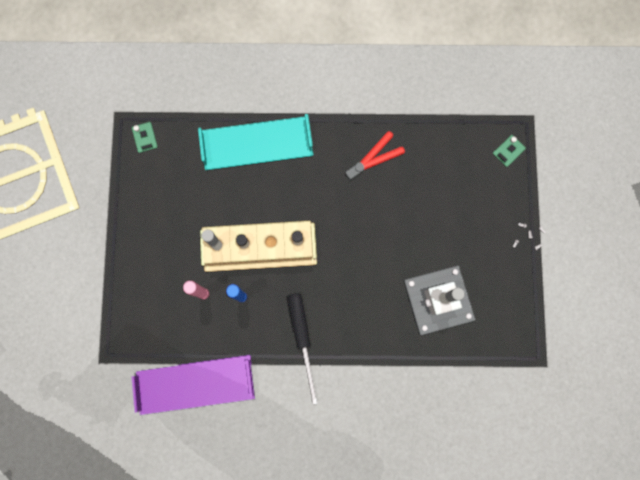

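The pen-like candidates, by top-view pixel, are:
- grey in the holder (455,295)
- grey in the rack (209,237)
- pink (190,288) and blue (234,291), which are decoys standing beside the rack

The empty hole is at (270,241), with vials at (241,240) and (297,237). The plywood rack is at (260,243); the teal and purple trays are decoys.

Next I'll measure these and check a close crop.

Run:
```python
from h import *
im,d=load('top'); W=world('top',d)
for nm,(u0,v0,u1,v1) in dict(rackreg=(150,200,340,320),hold=(390,250,490,345)).items():
    P=W[v0:v1,u0:u1]; z=P[...,2]
    print(nm,'z hist',np.histogram(z[~np.isnan(z)],bins=np.arange(-.01,.19,.01)))
    def blobs(lo,hi,mn=8):
        m=((z>lo)&(z<hi)).astype(np.uint8)
        n,l,st,c=cv2.connectedComponentsWithStats(m)
        for i in range(1,n):
            if st[i,4]>=mn:
                Q=P[l==i]; xy=Q[:,:2].astype(np.float32); c0,rad=cv2.minEnclosingCircle(xy)
                print((lo,hi),'n',st[i,4],'pix',(c[i]+[u0,v0]).round(1),'mean',Q.mean(0).round(4),'circ',np.round(c0,4),round(rad,4),'rect',cv2.minAreaRect(xy) if st[i,4]>150 else '')
    if nm=='hold': blobs(.12,.16); blobs(.045,.058); blobs(.005,.015)
    else: blobs(.125,.15); blobs(.115,.135);blobs(.087,.1); blobs(.05,.062)
a=cv2.resize(im[215:275,190:325],None,fx=5,fy=5,interpolation=cv2.INTER_CUBIC)
b=cv2.resize(im[260:340,395:485],None,fx=3.5,fy=3.5,interpolation=cv2.INTER_CUBIC)
c=np.zeros((600,680,3),np.uint8); c[:300,:675]=a; c[300:580,:315]=b
si,_=load('scene'); e=cv2.resize(si[190:310,125:235],None,fx=2.4,fy=2.4,interpolation=cv2.INTER_CUBIC); c[300:300+e.shape[0],340:340+e.shape[1]]=e
cv2.imwrite('pics/crop1.png',c)
```

```text
rackreg z hist (array([ 4616, 12845,   199,   429,   249,   248,  3089,   128,    43,
          71,   237,    45,    52,   137,   181,   128,     0,     0,
           0]), array([-0.01,  0.  ,  0.01,  0.02,  0.03,  0.04,  0.05,  0.06,  0.07,
        0.08,  0.09,  0.1 ,  0.11,  0.12,  0.13,  0.14,  0.15,  0.16,
        0.17,  0.18]))
(0.125, 0.15) n 158 pix [207.9 236.3] mean [0.551  0.1824 0.1423] circ [0.5521 0.1833] 0.0102 rect ((0.5518198609352112, 0.18331865966320038), (0.01979214884340763, 0.018630577251315117), 47.067134857177734)
(0.125, 0.15) n 134 pix [189.4 287.3] mean [0.4727 0.2103 0.1305] circ [0.4726 0.2109] 0.0103 rect 
(0.125, 0.15) n 132 pix [232.3 290.9] mean [0.4677 0.1437 0.1303] circ [0.4678 0.1439] 0.0101 rect 
(0.115, 0.135) n 37 pix [212.4 240.9] mean [0.5469 0.1781 0.1244] circ [0.5504 0.1816] 0.0097 rect 
(0.115, 0.135) n 149 pix [189.9 287.7] mean [0.4723 0.2098 0.1295] circ [0.4726 0.2109] 0.0103 rect 
(0.115, 0.135) n 142 pix [232.7 291.1] mean [0.4674 0.1431 0.1296] circ [0.467  0.1438] 0.0097 rect 
(0.087, 0.1) n 116 pix [296.6 235.8] mean [0.5621 0.046
[... 983 characters left out ...]
11,  0.12,  0.13,  0.14,  0.15,  0.16,
        0.17,  0.18]))
(0.12, 0.16) n 167 pix [456.  294.3] mean [ 0.4644 -0.2006  0.1381] circ [ 0.4649 -0.2022] 0.0103 rect ((0.4644659757614136, -0.20182645320892334), (0.018910344690084457, 0.019060533493757248), 89.31940460205078)
(0.045, 0.058) n 510 pix [442.  298.9] mean [ 0.4636 -0.1982  0.0521] circ [ 0.4648 -0.2019] 0.0308 rect ((0.4650792181491852, -0.202631875872612), (0.04390605539083481, 0.045638106763362885), 15.444579124450684)
(0.005, 0.015) n 2335 pix [437. 301.] mean [ 0.4631 -0.1987  0.0104] circ [ 0.4664 -0.2031] 0.0702 rect ((0.46492424607276917, -0.20272180438041687), (0.10392075777053833, 0.10494910180568695), 15.08041763305664)
```

View pics/crop1.png

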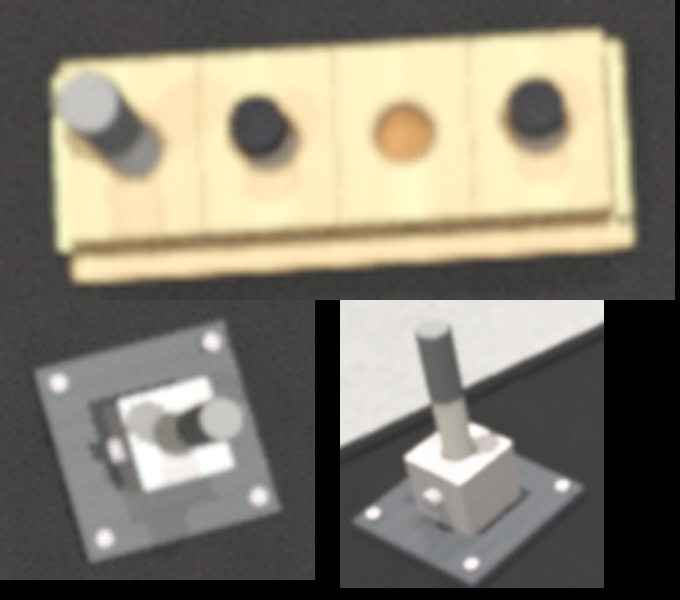

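The crop confirms a grey pen in the holder, a grey pen in the leftmost rack module, and the empty hole in the third module at about (271,241) full-image. 

| Feature | x, y (m) |
|---|---|
| Holder | (0.465, -0.2025) |
| Free hole | (0.559, 0.0916) |
| New pen | (0.552, 0.183) |

The heights agree with the given sizes. I'll turn the tool first so its y axis lines up with world y.

arm_command([
  {"wz": -7,"hand": 80},
  {"wz": -7,"hand": 80},
  {"wz": -7,"hand": 80},
  {"wz": -3.8,"hand": 80},
  {"dx": -0.013,"dy": -0.039,"hand": 80},
  {"dx": -0.013,"dy": -0.039,"hand": 80},
  {"dx": -0.013,"dy": -0.039,"hand": 80},
  {"dx": -0.013,"dy": -0.039,"hand": 80},
], newtons=60)

```text
invalid input
```

arm_command([
  {"dx": -0.013,"dy": -0.039},
  {"dx": -0.013,"dy": -0.039},
  {"dx": -0.013,"dy": -0.039},
  {"dx": -0.013,"dy": -0.039},
  {"dx": -0.013,"dy": -0.039},
  {"dx": -0.013,"dy": -0.039},
  {"dx": -0.013,"dy": -0.039},
  {"dx": -0.013,"dy": -0.039},
])

```text
invalid input
```

arm_command([
  {"dx": 0,"dy": 0,"dz": 0,"wx": 0,"wy": 0,"wz": -7,"hand": 80},
  {"dx": 0,"dy": 0,"dz": 0,"wx": 0,"wy": 0,"wz": -7,"hand": 80},
  {"dx": 0,"dy": 0,"dz": 0,"wx": 0,"wy": 0,"wz": -7,"hand": 80},
  {"dx": 0,"dy": 0,"dz": 0,"wx": 0,"wy": 0,"wz": -4,"hand": 80},
], newtons=60)

```text
time: 0.43
ee_pos: [0.2301, 0.4994, 0.4025]
eef_rot: [[-1.0, -0.018, -0.003], [-0.018, 1.0, -0.004], [0.003, -0.004, -1.0]]
contact_force: [0.1, 0.0, -0.0]
opening: 0.0585
```

arm_command([
  {"dx": -0.013,"dy": -0.039,"dz": 0,"wx": 0,"wy": 0,"wz": 1,"hand": 80},
  {"dx": -0.013,"dy": -0.039,"dz": 0,"wx": 0,"wy": 0,"wz": 0,"hand": 80},
  {"dx": -0.013,"dy": -0.039,"dz": 0,"wx": 0,"wy": 0,"wz": 0,"hand": 80},
  {"dx": -0.013,"dy": -0.039,"dz": 0,"wx": 0,"wy": 0,"wz": 0,"hand": 80},
  {"dx": -0.013,"dy": -0.039,"dz": 0,"wx": 0,"wy": 0,"wz": 0,"hand": 80},
  {"dx": -0.013,"dy": -0.039,"dz": 0,"wx": 0,"wy": 0,"wz": 0,"hand": 80},
  {"dx": -0.013,"dy": -0.039,"dz": 0,"wx": 0,"wy": 0,"wz": 0,"hand": 80},
  {"dx": -0.013,"dy": -0.039,"dz": 0,"wx": 0,"wy": 0,"wz": 0,"hand": 80},
])

```text
time: 1.1
ee_pos: [0.3359, 0.1867, 0.399]
eef_rot: [[-1.0, -0.019, -0.007], [-0.019, 1.0, -0.007], [0.007, -0.007, -1.0]]
contact_force: [1.4, 0.6, 0.4]
opening: 0.0586
```

arm_command([
  {"dx": -0.013,"dy": -0.039,"dz": 0,"wx": 0,"wy": 0,"wz": 0,"hand": 80},
  {"dx": -0.013,"dy": -0.039,"dz": 0,"wx": 0,"wy": 0,"wz": 0,"hand": 80},
  {"dx": -0.013,"dy": -0.039,"dz": 0,"wx": 0,"wy": 0,"wz": 0,"hand": 80},
  {"dx": -0.013,"dy": -0.039,"dz": 0,"wx": 0,"wy": 0,"wz": 0,"hand": 80},
  {"dx": -0.013,"dy": -0.039,"dz": 0,"wx": 0,"wy": 0,"wz": 0,"hand": 80},
  {"dx": -0.013,"dy": -0.039,"dz": 0,"wx": 0,"wy": 0,"wz": 0,"hand": 80},
  {"dx": -0.013,"dy": -0.039,"dz": 0,"wx": 0,"wy": 0,"wz": 0,"hand": 80},
  {"dx": -0.013,"dy": -0.039,"dz": 0,"wx": 0,"wy": 0,"wz": 0,"hand": 80},
])

```text
time: 1.77
ee_pos: [0.4416, -0.13, 0.4004]
eef_rot: [[-1.0, -0.019, -0.006], [-0.019, 1.0, -0.006], [0.006, -0.006, -1.0]]
contact_force: [0.5, 0.9, 0.6]
opening: 0.0585
```

arm_command([
  {"dx": -0.012,"dy": -0.036,"dz": 0,"wx": -0.34,"wy": -0.34,"wz": 0,"hand": 80},
  {"dx": -0.012,"dy": -0.036,"dz": 0,"wx": 0,"wy": 0,"wz": 0,"hand": 80},
  {"dx": 0,"dy": 0,"dz": 0.03,"wx": 0,"wy": 0,"wz": 0,"hand": 80},
  {"dx": 0,"dy": 0,"dz": 0.02,"wx": 0,"wy": 0,"wz": 0,"hand": 80},
  {"dx": 0,"dy": 0,"dz": 0,"wx": 0,"wy": 0,"wz": 0,"hand": 80},
])

```text
time: 2.18
ee_pos: [0.4695, -0.2155, 0.3475]
eef_rot: [[-1.0, -0.009, 0.002], [-0.009, 1.0, -0.002], [-0.002, -0.002, -1.0]]
contact_force: [-0.8, 0.8, 0.6]
opening: 0.0588
```

arm_command([
  {"dx": 0.005,"dy": 0.0135,"dz": 0,"wx": 0,"wy": 0,"wz": 0,"hand": 80},
  {"dx": 0,"dy": 0,"dz": 0,"wx": 0,"wy": 0,"wz": 0,"hand": 80},
  {"dx": 0,"dy": 0,"dz": 0,"wx": 0,"wy": 0,"wz": 0,"hand": 80},
])

```text
time: 2.43
ee_pos: [0.4641, -0.2019, 0.3471]
eef_rot: [[-1.0, -0.008, -0.002], [-0.008, 1.0, 0.0], [0.002, 0.0, -1.0]]
contact_force: [0.4, 0.0, -0.1]
opening: 0.0587
```

arm_command([
  {"dx": 0,"dy": 0,"dz": 0.025,"wx": 0,"wy": 0,"wz": 0,"hand": 80},
  {"dx": 0,"dy": 0,"dz": 0.025,"wx": 0,"wy": 0,"wz": 0,"hand": 80},
  {"dx": 0,"dy": 0,"dz": 0.015,"wx": 0,"wy": 0,"wz": 0,"hand": 80},
  {"dx": 0,"dy": 0,"dz": 0,"wx": 0,"wy": 0,"wz": 0,"hand": 80},
  {"dx": 0,"dy": 0,"dz": 0,"wx": 0,"wy": 0,"wz": 0,"hand": 80},
])

```text
time: 2.85
ee_pos: [0.4657, -0.2017, 0.2859]
eef_rot: [[-1.0, -0.012, 0.006], [-0.012, 1.0, -0.005], [-0.006, -0.005, -1.0]]
contact_force: [-0.0, -0.3, 0.5]
opening: 0.0584
```

Run:
```python
from h import *
a,_=grab('scene'); b,_=grab('top')
x=cv2.resize(a[100:320,60:300],(600,550))
cv2.imwrite('pics/g1.png',x)
```

```text
(no output)
```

View pics/g1.png

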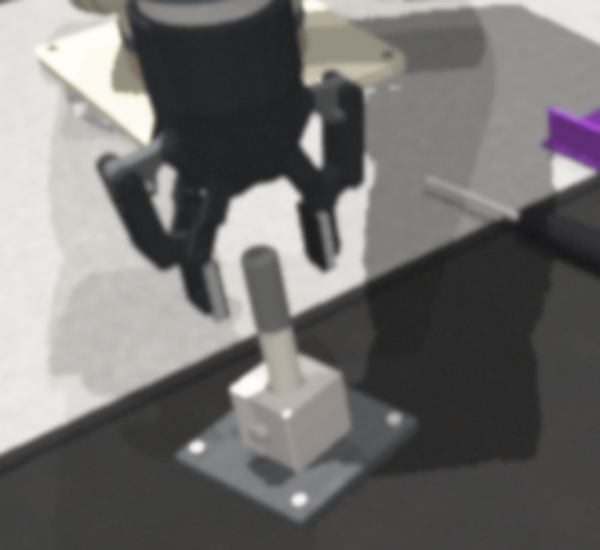

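The crop shows the pen between the open fingers, cap top at (262,255), and nothing else close by. I'll go down, level the tool and grip.

arm_command([
  {"dx": 0.001,"dy": -0.0005,"dz": 0.009,"wx": -0.29,"wy": 0.34,"wz": 0,"hand": 80},
  {"dx": 0,"dy": 0,"dz": 0,"wx": 0,"wy": 0,"wz": 0,"hand": 80},
  {"dx": 0,"dy": 0,"dz": 0,"wx": 0,"wy": 0,"wz": 0,"hand": 160},
  {"dx": 0,"dy": 0,"dz": 0,"wx": 0,"wy": 0,"wz": 0,"hand": 255},
  {"dx": 0,"dy": 0,"dz": 0,"wx": 0,"wy": 0,"wz": 0,"hand": 255},
  {"dx": 0,"dy": 0,"dz": 0,"wx": 0,"wy": 0,"wz": 0,"hand": 255},
  {"dx": 0,"dy": 0,"dz": 0,"wx": 0,"wy": 0,"wz": 0,"hand": 255},
  {"dx": 0,"dy": 0,"dz": 0,"wx": 0,"wy": 0,"wz": 0,"hand": 255},
], newtons=60)

```text
time: 3.62
ee_pos: [0.4657, -0.203, 0.2805]
eef_rot: [[-1.0, -0.012, 0.005], [-0.012, 1.0, -0.003], [-0.005, -0.003, -1.0]]
contact_force: [0.8, 0.3, -0.6]
opening: 0.0174
```

arm_command([
  {"dx": 0,"dy": 0,"dz": 0,"wx": 0,"wy": 0,"wz": 0,"hand": 255},
  {"dx": 0,"dy": 0,"dz": 0,"wx": 0,"wy": 0,"wz": 0,"hand": 255},
])

```text
time: 3.78
ee_pos: [0.4657, -0.2029, 0.2805]
eef_rot: [[-1.0, -0.012, 0.005], [-0.012, 1.0, -0.003], [-0.005, -0.003, -1.0]]
contact_force: [0.6, -0.9, -0.1]
opening: 0.0177
```

arm_command([
  {"dx": 0,"dy": 0,"dz": -0.006,"wx": 0,"wy": 0,"wz": 0,"hand": 255},
  {"dx": 0,"dy": 0,"dz": -0.01,"wx": 0,"wy": 0,"wz": 0,"hand": 255},
  {"dx": 0,"dy": 0,"dz": -0.01,"wx": 0,"wy": 0,"wz": 0,"hand": 255},
  {"dx": 0,"dy": 0,"dz": -0.015,"wx": 0,"wy": 0,"wz": 0,"hand": 255},
  {"dx": 0,"dy": 0,"dz": -0.02,"wx": 0,"wy": 0,"wz": 0,"hand": 255},
  {"dx": 0,"dy": 0,"dz": -0.02,"wx": 0,"wy": 0,"wz": 0,"hand": 255},
  {"dx": 0,"dy": 0,"dz": -0.02,"wx": 0,"wy": 0,"wz": 0,"hand": 255},
  {"dx": 0,"dy": 0,"dz": 0,"wx": 0,"wy": 0,"wz": 0,"hand": 255},
])

```text
time: 4.45
ee_pos: [0.4651, -0.2028, 0.3901]
eef_rot: [[-1.0, -0.012, 0.005], [-0.012, 1.0, -0.004], [-0.005, -0.004, -1.0]]
contact_force: [0.2, -0.2, -0.2]
opening: 0.0178
```

Run:
```python
from h import *
a,_=grab('scene'); b,d=grab('top')
cv2.imwrite('pics/g2.png',cv2.resize(a[60:320,60:300],(554,600)))
# hole of holder, now empty, block top
W=world('top',d); 
print(r.observe()['ee_pos'],r.observe()['contact_force'],r.observe()['opening'])
```

```text
[ 0.46478128 -0.20263287  0.38698485] [-0.69016843  0.09164544 -0.43799661] 0.01764892271932877
```

View pics/g2.png

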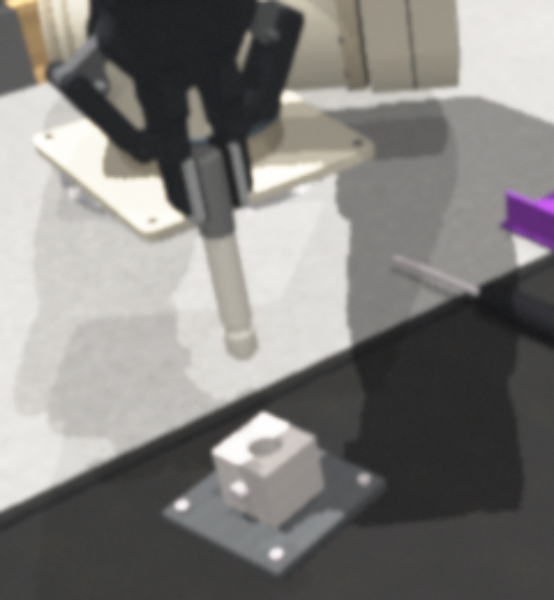

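The used pen is out and hangs upright, foot at crop (240,350), and the holder hole at (266,447) is empty. Next I'll move over the rack hole.

arm_command([
  {"dx": -0.0127,"dy": 0.038,"dz": 0,"wx": 0,"wy": 0,"wz": 0,"hand": 255},
  {"dx": -0.0127,"dy": 0.038,"dz": 0,"wx": 0,"wy": 0,"wz": 0,"hand": 255},
  {"dx": -0.0127,"dy": 0.038,"dz": 0,"wx": 0,"wy": 0,"wz": 0,"hand": 255},
  {"dx": -0.0127,"dy": 0.038,"dz": 0,"wx": 0,"wy": 0,"wz": 0,"hand": 255},
  {"dx": -0.0127,"dy": 0.038,"dz": 0,"wx": 0,"wy": 0,"wz": 0,"hand": 255},
  {"dx": -0.0127,"dy": 0.038,"dz": 0,"wx": 0,"wy": 0,"wz": 0,"hand": 255},
  {"dx": -0.0127,"dy": 0.038,"dz": 0,"wx": 0,"wy": 0,"wz": 0,"hand": 255},
  {"dx": 0,"dy": 0,"dz": 0,"wx": 0,"wy": 0,"wz": 0,"hand": 255},
])

```text
time: 5.22
ee_pos: [0.5532, 0.0723, 0.3803]
eef_rot: [[-1.0, -0.001, -0.005], [-0.001, 1.0, -0.001], [0.005, -0.001, -1.0]]
contact_force: [-0.7, -0.2, -0.9]
opening: 0.0176
```

arm_command([
  {"dx": 0,"dy": 0,"dz": 0,"wx": 0,"wy": 0,"wz": 0,"hand": 255},
  {"dx": 0,"dy": 0,"dz": 0,"wx": 0,"wy": 0,"wz": 0,"hand": 255},
])

```text
time: 5.38
ee_pos: [0.5531, 0.075, 0.3783]
eef_rot: [[-1.0, -0.006, -0.009], [-0.006, 1.0, -0.001], [0.009, -0.001, -1.0]]
contact_force: [0.0, 0.4, 0.0]
opening: 0.0176
```

arm_command([
  {"dx": -0.0066,"dy": 0.017,"dz": 0,"wx": 0.1,"wy": -0.8,"wz": 0,"hand": 255},
  {"dx": 0,"dy": 0,"dz": 0,"wx": 0,"wy": 0,"wz": 0,"hand": 255},
  {"dx": 0,"dy": 0,"dz": 0,"wx": 0,"wy": 0,"wz": 0,"hand": 255},
])

```text
time: 5.63
ee_pos: [0.5592, 0.0899, 0.3768]
eef_rot: [[-1.0, -0.003, 0.002], [-0.003, 1.0, -0.003], [-0.002, -0.003, -1.0]]
contact_force: [0.5, 0.9, -0.1]
opening: 0.0179
```

```bash
cat >> h.py <<'E'
def penaxis(zlo,zhi,c,rad=.009,win=.03):
    """pen axis xy (fit at zlo/zhi) from the scene depth near c: surface points + radius along view dir"""
    im,d=grab('scene'); W=world('scene',d); p=r.camera_params('scene')['position']
    m=(abs(W[...,0]-c[0])<win)&(abs(W[...,1]-c[1])<win)&(W[...,2]>zlo)&(W[...,2]<zhi)
    Q=W[m]
    from scipy.optimize import least_squares
    f=lambda q: np.hypot(Q[:,0]-q[0]-q[2]*(Q[:,2]-zlo),Q[:,1]-q[1]-q[3]*(Q[:,2]-zlo))-rad
    v=np.array(c)-np.array(p[:2]); v/=np.hypot(*v)
    x0=np.r_[np.median(Q[:,:2],0)+v*rad,0,0]
    s=least_squares(f,x0,loss='soft_l1',f_scale=.001); return s.x,len(Q),np.sqrt(np.mean(s.fun**2)),Q[:,2].min()
E
python3 - <<'E'
from h import *
o=r.observe(); print(o['ee_pos'],o['eef_rot'].round(4))
z0=o['ee_pos'][2]-.2705
print('foot z expect',z0)
print(penaxis(z0+.03,z0+.08,(.559,.0916)), 'axis at z',z0+.03)
im,d=load('scene');W=world('scene',d)
# lowest pen points
m=(abs(W[...,0]-.559)<.02)&(abs(W[...,1]-.09)<.02)&(W[...,2]>.075)&(W[...,2]<.2)
print('min z',np.sort(W[m][:,2])[:6])
# vials, new pen by scene
print('vialb',penaxis(.073,.09,(.5623,.0459),.01,.015)); print('viala',penaxis(.073,.09,(.5555,.1373),.01,.015)); print('new',penaxis(.105,.14,(.552,.1833),.01,.018),penaxis(.065,.095,(.552,.1833),.009,.018))
cv2.imwrite('pics/g3.png',cv2.resize(im[80:280,300:480],(540,600)))
E
```

```text
[0.55915909 0.08993931 0.37682184] [[-1.     -0.0029  0.0022]
 [-0.0029  1.     -0.0035]
 [-0.0022 -0.0035 -1.    ]]
foot z expect 0.10632183652543137
(array([5.58069676e-01, 8.84217509e-02, 4.20477870e-05, 6.47073336e-03]), 367, np.float64(0.0010498607156837606), np.float64(0.136553188823821)) axis at z 0.13632183652543137
min z [0.10519805 0.10770114 0.10791865 0.10802632 0.10815318 0.10910854]
vialb (array([ 0.56127189,  0.04570405,  0.0489011 , -0.08926749]), 125, np.float64(0.0014637171244128006), np.float64(0.07308347208588944))
viala (array([ 0.55482459,  0.1369404 ,  0.04874116, -0.01977215]), 110, np.float64(0.0010385252887413737), np.float64(0.07307166483613214))
new (array([ 0.55235177,  0.18193671, -0.01209649,  0.006487  ]), 246, np.float64(0.0011713331590099277), np.float64(0.1050103080842204)) (array([ 0.55250399,  0.18233025, -0.0141836 , -0.00968459]), 171, np.float64(0.0010221820090734462), np.float64(0.06561146294845044))
```

View pics/g3.png

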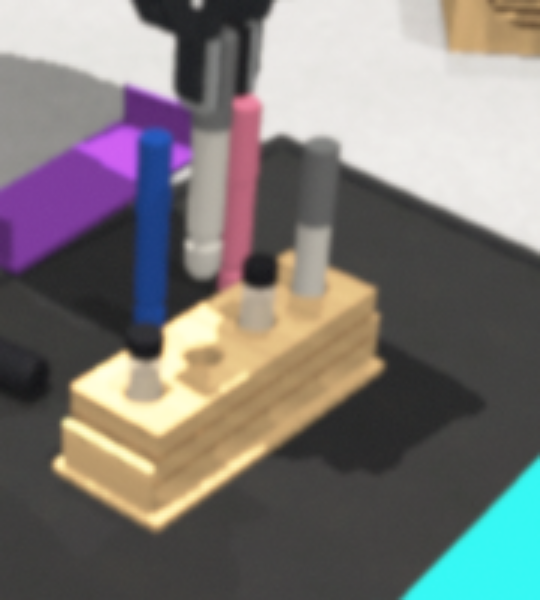

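The pen hangs with its foot at about z 0.106, as expected, between the two vials (crop (145,340) and (260,270)). The camera and robot estimates agree that it needs about +0.5 mm x and +2.2 mm y.

arm_command([
  {"dx": -0.0005,"dy": 0.0022,"dz": 0,"wx": 0,"wy": 0,"wz": 0,"hand": 255},
  {"dx": 0,"dy": 0,"dz": 0.015,"wx": 0,"wy": 0,"wz": 0,"hand": 255},
  {"dx": 0,"dy": 0,"dz": 0.015,"wx": 0,"wy": 0,"wz": 0,"hand": 255},
  {"dx": 0,"dy": 0,"dz": 0.008,"wx": 0,"wy": 0,"wz": 0,"hand": 255},
  {"dx": 0,"dy": 0,"dz": 0,"wx": 0,"wy": 0,"wz": 0,"hand": 255},
])

```text
time: 6.3
ee_pos: [0.5599, 0.0906, 0.3394]
eef_rot: [[-1.0, 0.0, 0.006], [0.0, 1.0, -0.003], [-0.006, -0.003, -1.0]]
contact_force: [0.2, -0.3, -0.2]
opening: 0.0174
```

arm_command([
  {"dx": 0,"dy": 0.0014,"dz": 0.003,"wx": 0,"wy": 0,"wz": 0,"hand": 255},
  {"dx": 0,"dy": 0,"dz": 0.005,"wx": 0,"wy": 0,"wz": 0,"hand": 255},
  {"dx": 0,"dy": 0,"dz": 0.006,"wx": 0,"wy": 0,"wz": 0,"hand": 255},
  {"dx": 0,"dy": 0,"dz": 0.006,"wx": 0,"wy": 0,"wz": 0,"hand": 255},
])

```text
time: 6.63
ee_pos: [0.5606, 0.0919, 0.3204]
eef_rot: [[-1.0, 0.001, 0.009], [0.001, 1.0, -0.003], [-0.009, -0.003, -1.0]]
contact_force: [-0.5, -0.4, 0.9]
opening: 0.018
```

arm_command([
  {"dx": 0.001,"dy": 0,"dz": 0.003,"wx": 0,"wy": 0.25,"wz": 0,"hand": 255},
  {"dx": 0.0003,"dy": 0,"dz": 0.007,"wx": 0,"wy": 0.05,"wz": 0,"hand": 255},
  {"dx": 0.0003,"dy": 0,"dz": 0.007,"wx": 0,"wy": 0.05,"wz": 0,"hand": 255},
  {"dx": 0.0003,"dy": 0,"dz": 0.007,"wx": 0,"wy": 0.05,"wz": 0,"hand": 255},
])

```text
time: 6.97
ee_pos: [0.5587, 0.092, 0.2945]
eef_rot: [[-1.0, 0.0, 0.002], [0.0, 1.0, -0.003], [-0.002, -0.003, -1.0]]
contact_force: [0.5, -0.9, -0.3]
opening: 0.0177
```

arm_command([
  {"dx": -0.001,"dy": 0,"dz": 0.004,"wx": 0,"wy": 0,"wz": 0,"hand": 255},
  {"dx": 0,"dy": 0,"dz": 0.003,"wx": 0,"wy": 0,"wz": 0,"hand": 255},
  {"dx": 0,"dy": 0,"dz": 0.002,"wx": 0,"wy": 0,"wz": 0,"hand": 255},
])

```text
time: 7.22
ee_pos: [0.5598, 0.0919, 0.284]
eef_rot: [[-1.0, 0.0, 0.002], [0.0, 1.0, -0.003], [-0.002, -0.003, -1.0]]
contact_force: [-2.1, 0.2, 27.7]
opening: 0.0181
```

Force is 27.7 N with the foot at about 0.0135 against a floor of 0.014, so the pen is on the floor. I'll ease off, release and rise.

arm_command([
  {"dx": 0,"dy": 0,"dz": -0.0005,"wx": 0,"wy": 0,"wz": 0,"hand": 255},
  {"dx": 0,"dy": 0,"dz": 0,"wx": 0,"wy": 0,"wz": 0,"hand": 130},
  {"dx": 0,"dy": 0,"dz": 0,"wx": 0,"wy": 0,"wz": 0,"hand": 100},
  {"dx": 0,"dy": 0,"dz": 0,"wx": 0,"wy": 0,"wz": 0,"hand": 80},
  {"dx": 0,"dy": 0,"dz": -0.01,"wx": 0,"wy": 0,"wz": 0,"hand": 80},
  {"dx": 0,"dy": 0,"dz": -0.03,"wx": 0,"wy": 0,"wz": 0,"hand": 80},
  {"dx": 0,"dy": 0,"dz": -0.035,"wx": 0,"wy": 0,"wz": 0,"hand": 80},
  {"dx": 0,"dy": 0,"dz": 0,"wx": 0,"wy": 0,"wz": 0,"hand": 80},
])

```text
time: 7.88
ee_pos: [0.5594, 0.0921, 0.3624]
eef_rot: [[-1.0, 0.001, -0.001], [0.001, 1.0, -0.003], [0.001, -0.003, -1.0]]
contact_force: [1.2, -0.5, -0.1]
opening: 0.0588
```

Run:
```python
from h import *
o=r.observe(); print(o['ee_pos'],o['eef_rot'].round(4),o['opening'])
print('used',penaxis(.105,.14,(.559,.0916),.01,.018),penaxis(.065,.095,(.559,.0916),.009,.018)); print('new',penaxis(.105,.14,(.552,.1833),.01,.018),penaxis(.065,.095,(.552,.1833),.009,.018))
im,d=load('scene');W=world('scene',d)
for c in((.559,.0916),(.552,.183)):
    m=(abs(W[...,0]-c[0])<.015)&(abs(W[...,1]-c[1])<.015)&(W[...,2]<.16); print('top z',np.sort(W[m][:,2])[-20:].round(4)[::5])
```

```text
[0.55938485 0.09207911 0.36238646] [[-1.0e+00  5.0e-04 -9.0e-04]
 [ 5.0e-04  1.0e+00 -3.2e-03]
 [ 9.0e-04 -3.2e-03 -1.0e+00]] 0.058760370036903584
used (array([0.55917498, 0.09036637, 0.01096371, 0.01035215]), 262, np.float64(0.0010148810796424222), np.float64(0.10549796562978092)) (array([ 5.59478119e-01,  9.07968244e-02, -1.42016981e-02, -4.69166345e-04]), 183, np.float64(0.0010371225246166953), np.float64(0.06542487661256757))
new (array([ 0.55201255,  0.18229973,  0.00319894, -0.00900711]), 240, np.float64(0.0012036538475295661), np.float64(0.10502671373502226)) (array([ 0.55223054,  0.18221201, -0.0102296 , -0.0017483 ]), 172, np.float64(0.0011980367530085125), np.float64(0.06511438472417208))
top z [0.1434 0.1436 0.1436 0.1437]
top z [0.1433 0.1434 0.1436 0.144 ]
```

The used pen stands fully down and vertical: its top is at 0.1436, the same as the new pen's. Next is the new pen.

arm_command([
  {"dx": 0.0025,"dy": 0.032,"dz": 0,"wx": 0,"wy": -0.3,"wz": 0,"hand": 80},
  {"dx": 0.0025,"dy": 0.032,"dz": 0,"wx": 0,"wy": 0,"wz": 0,"hand": 80},
  {"dx": 0.002,"dy": 0.022,"dz": 0,"wx": 0,"wy": 0,"wz": 0,"hand": 80},
  {"dx": 0,"dy": 0,"dz": 0,"wx": 0,"wy": 0,"wz": 0,"hand": 80},
  {"dx": 0,"dy": 0,"dz": 0,"wx": 0,"wy": 0,"wz": 0,"hand": 80},
])

```text
time: 8.5
ee_pos: [0.5509, 0.1798, 0.3499]
eef_rot: [[-1.0, 0.004, -0.013], [0.004, 1.0, -0.005], [0.013, -0.005, -1.0]]
contact_force: [0.1, -0.4, 0.8]
opening: 0.0588
```

arm_command([
  {"dx": -0.0016,"dy": 0.0038,"dz": 0,"wx": -0.1,"wy": -1.0,"wz": 0,"hand": 80},
  {"dx": 0,"dy": 0,"dz": 0.01,"wx": 0,"wy": 0,"wz": 0,"hand": 80},
  {"dx": 0,"dy": 0,"dz": 0.015,"wx": 0,"wy": 0,"wz": 0,"hand": 80},
  {"dx": 0,"dy": 0,"dz": 0.015,"wx": 0,"wy": 0,"wz": 0,"hand": 80},
  {"dx": 0,"dy": 0,"dz": 0.01,"wx": 0,"wy": 0,"wz": 0,"hand": 80},
])

```text
time: 8.92
ee_pos: [0.5534, 0.1811, 0.2964]
eef_rot: [[-1.0, 0.006, 0.008], [0.006, 1.0, -0.004], [-0.008, -0.004, -1.0]]
contact_force: [-0.5, -0.9, 0.5]
opening: 0.0586
```

arm_command([
  {"dx": 0.001,"dy": 0.0025,"dz": 0.006,"wx": 0,"wy": 0.17,"wz": 0,"hand": 80},
  {"dx": 0,"dy": 0,"dz": 0.005,"wx": 0,"wy": 0,"wz": 0,"hand": 80},
  {"dx": 0,"dy": 0,"dz": 0,"wx": 0,"wy": 0,"wz": 0,"hand": 80},
])

```text
time: 9.17
ee_pos: [0.5519, 0.1814, 0.2806]
eef_rot: [[-1.0, 0.009, -0.0], [0.009, 1.0, -0.005], [0.0, -0.005, -1.0]]
contact_force: [0.4, -0.1, 0.2]
opening: 0.0588
```

arm_command([
  {"dx": -0.0006,"dy": 0.002,"dz": -0.004,"wx": -0.1,"wy": -0.3,"wz": 0,"hand": 80},
  {"dx": 0,"dy": 0,"dz": -0.0005,"wx": 0,"wy": 0,"wz": 0,"hand": 160},
  {"dx": 0,"dy": 0,"dz": -0.0005,"wx": 0,"wy": 0,"wz": 0,"hand": 255},
  {"dx": 0,"dy": 0,"dz": -0.0005,"wx": 0,"wy": 0,"wz": 0,"hand": 255},
  {"dx": 0,"dy": 0,"dz": 0,"wx": 0,"wy": 0,"wz": 0,"hand": 255},
  {"dx": 0,"dy": 0,"dz": 0,"wx": 0,"wy": 0,"wz": 0,"hand": 255},
  {"dx": 0,"dy": 0,"dz": 0,"wx": 0,"wy": 0,"wz": 0,"hand": 255},
  {"dx": 0,"dy": 0,"dz": 0,"wx": 0,"wy": 0,"wz": 0,"hand": 255},
], newtons=80)

```text
time: 9.83
ee_pos: [0.5533, 0.1833, 0.2892]
eef_rot: [[-1.0, 0.01, 0.01], [0.01, 1.0, -0.002], [-0.01, -0.002, -1.0]]
contact_force: [-0.6, 0.1, -0.8]
opening: 0.0173
```

arm_command([
  {"dx": 0,"dy": 0,"dz": -0.008,"wx": 0,"wy": 0,"wz": 0,"hand": 255},
  {"dx": 0,"dy": 0,"dz": -0.012,"wx": 0,"wy": 0,"wz": 0,"hand": 255},
  {"dx": 0,"dy": 0,"dz": -0.015,"wx": 0,"wy": 0,"wz": 0,"hand": 255},
  {"dx": 0,"dy": 0,"dz": -0.02,"wx": 0,"wy": 0,"wz": 0,"hand": 255},
  {"dx": 0,"dy": 0,"dz": -0.02,"wx": 0,"wy": 0,"wz": 0,"hand": 255},
  {"dx": 0,"dy": 0,"dz": -0.03,"wx": 0,"wy": 0,"wz": 0,"hand": 255},
  {"dx": 0,"dy": 0,"dz": -0.03,"wx": 0,"wy": 0,"wz": 0,"hand": 255},
  {"dx": 0,"dy": 0,"dz": -0.03,"wx": 0,"wy": 0,"wz": 0,"hand": 255},
])

```text
time: 10.5
ee_pos: [0.5504, 0.1835, 0.4572]
eef_rot: [[-1.0, 0.01, -0.003], [0.01, 1.0, -0.005], [0.003, -0.005, -1.0]]
contact_force: [0.5, -0.1, -0.1]
opening: 0.0171
```

arm_command([
  {"dx": 0.008,"dy": -0.038,"dz": -0.001,"wx": 0,"wy": 0,"wz": 0,"hand": 255},
  {"dx": 0.008,"dy": -0.038,"dz": -0.001,"wx": 0,"wy": 0,"wz": 0,"hand": 255},
  {"dx": 0.008,"dy": -0.038,"dz": -0.001,"wx": 0,"wy": 0,"wz": 0,"hand": 255},
  {"dx": 0.008,"dy": -0.038,"dz": -0.001,"wx": 0,"wy": 0,"wz": 0,"hand": 255},
  {"dx": 0.008,"dy": -0.038,"dz": 0,"wx": 0,"wy": 0,"wz": 0,"hand": 255},
  {"dx": 0.008,"dy": -0.038,"dz": 0,"wx": 0,"wy": 0,"wz": 0,"hand": 255},
  {"dx": 0.008,"dy": -0.038,"dz": 0,"wx": 0,"wy": 0,"wz": 0,"hand": 255},
  {"dx": 0.008,"dy": -0.038,"dz": 0,"wx": 0,"wy": 0,"wz": 0,"hand": 255},
])

```text
time: 11.17
ee_pos: [0.481, -0.124, 0.4753]
eef_rot: [[-1.0, -0.004, 0.016], [-0.004, 1.0, -0.003], [-0.016, -0.003, -1.0]]
contact_force: [1.5, 0.2, 0.3]
opening: 0.017
```

arm_command([
  {"dx": 0.008,"dy": -0.035,"dz": 0.02,"wx": 0,"wy": 0,"wz": 0,"hand": 255},
  {"dx": 0.006,"dy": -0.034,"dz": 0.025,"wx": 0,"wy": 0,"wz": 0,"hand": 255},
  {"dx": 0,"dy": 0,"dz": 0.02,"wx": 0,"wy": 0,"wz": 0,"hand": 255},
  {"dx": 0,"dy": 0,"dz": 0,"wx": 0,"wy": 0,"wz": 0,"hand": 255},
  {"dx": 0,"dy": 0,"dz": 0,"wx": 0,"wy": 0,"wz": 0,"hand": 255},
])

```text
time: 11.58
ee_pos: [0.4645, -0.2027, 0.4132]
eef_rot: [[-1.0, 0.005, 0.02], [0.005, 1.0, -0.008], [-0.02, -0.008, -1.0]]
contact_force: [-0.2, 0.7, 0.4]
opening: 0.0169
```

arm_command([
  {"dx": 0,"dy": 0,"dz": 0.02,"wx": -0.34,"wy": 0.57,"wz": 0,"hand": 255},
  {"dx": 0,"dy": 0,"dz": 0.01,"wx": 0,"wy": 0,"wz": 0,"hand": 255},
  {"dx": 0,"dy": 0,"dz": 0,"wx": 0,"wy": 0,"wz": 0,"hand": 255},
])

```text
time: 11.83
ee_pos: [0.4658, -0.2013, 0.3865]
eef_rot: [[-1.0, 0.003, 0.014], [0.003, 1.0, -0.004], [-0.014, -0.004, -1.0]]
contact_force: [0.1, -0.1, -0.6]
opening: 0.0175
```

Run:
```python
from h import *
o=r.observe(); print(o['ee_pos'],o['eef_rot'].round(4))
z0=o['ee_pos'][2]-.2752; print('foot',z0)
print(penaxis(z0+.028,z0+.08,(.4645,-.2025),.009,.025),penaxis(z0+.006,z0+.018,(.4645,-.2025),.009,.025))
im,d=load('scene');W=world('scene',d)
m=(abs(W[...,0]-.465)<.04)&(abs(W[...,1]+.2025)<.04)&(abs(W[...,2]-.052)<.004)
print('blocktop',cv2.minAreaRect(W[m][:,:2].astype(np.float32)))
m=(abs(W[...,0]-.465)<.02)&(abs(W[...,1]+.2025)<.02)&(W[...,2]>.075)&(W[...,2]<.2)
print('min z',np.sort(W[m][:,2])[:6])
# ray-plane for the hole centre pixel is read off the picture
cv2.imwrite('pics/g4.png',cv2.resize(im[170:310,120:240],(514,600),interpolation=cv2.INTER_CUBIC))
```

```text
[ 0.46584392 -0.20129298  0.38651036] [[-0.9999  0.0032  0.0143]
 [ 0.0032  1.     -0.004 ]
 [-0.0143 -0.004  -0.9999]]
foot 0.11131036009910183
(array([ 0.46711338, -0.20279459, -0.00943425,  0.00249147]), 500, np.float64(0.0008442895842462337), np.float64(0.1396277978424848)) (array([ 0.46709064, -0.20249763,  0.05961446, -0.0414533 ]), 98, np.float64(0.0008808252714824642), np.float64(0.11738297490856797))
blocktop ((0.46573564410209656, -0.20441363751888275), (0.04693606123328209, 0.04611176624894142), 16.570297241210938)
min z [0.11236656 0.11240506 0.11272145 0.11278442 0.11301277 0.11371609]
```

View pics/g4.png

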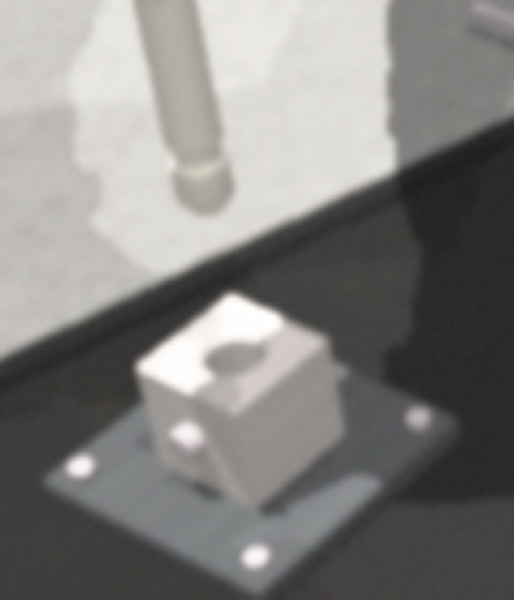

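Run:
```python
from h import *
p=r.camera_params('scene');K=p['mtx'];R=p['orientation'];t=p['position']
def ray(u,v,z):
    c=np.array([(u-K[0,2])/K[0,0],-(v-K[1,2])/K[1,1],-1]);w=R@c;return t+w*(z-t[2])/w[2]
s=120/514;s2=140/600
print('hole',ray(120+236*s,170+358*s2,.052))
# block top corners read off crop: left,top,right,front
q=[(137,367),(232,292),(331,340),(232,413)]
C=np.array([ray(120+a*s,170+b*s2,.052) for a,b in q]);print(C.round(4),C.mean(0))
# pen low end (foot centre, px crop 206,~207 lowest edge)
import itertools
im,d=load('top');W=world('top',d)
```

```text
hole [ 0.47034348 -0.20466933  0.052     ]
[[ 0.4525 -0.2311  0.052 ]
 [ 0.439  -0.1876  0.052 ]
 [ 0.4835 -0.1765  0.052 ]
 [ 0.4933 -0.2198  0.052 ]] [ 0.46707966 -0.20374995  0.052     ]
```

arm_command([
  {"dx": 0,"dy": -0.0018,"dz": 0,"wx": -0.1,"wy": 0.25,"wz": 0,"hand": 255},
  {"dx": 0,"dy": 0,"dz": 0.015,"wx": 0,"wy": 0,"wz": 0,"hand": 255},
  {"dx": 0,"dy": 0,"dz": 0.015,"wx": 0,"wy": 0,"wz": 0,"hand": 255},
  {"dx": 0,"dy": 0,"dz": 0.01,"wx": 0,"wy": 0,"wz": 0,"hand": 255},
  {"dx": 0,"dy": 0,"dz": 0,"wx": 0,"wy": 0,"wz": 0,"hand": 255},
])

```text
time: 12.35
ee_pos: [0.4681, -0.2022, 0.3525]
eef_rot: [[-1.0, -0.001, 0.019], [-0.001, 1.0, -0.008], [-0.019, -0.008, -1.0]]
contact_force: [-0.5, -0.2, -0.1]
opening: 0.017
```

arm_command([
  {"dx": 0.0022,"dy": -0.0008,"dz": 0.005,"wx": -0.34,"wy": 0.52,"wz": 0,"hand": 255},
  {"dx": 0,"dy": 0,"dz": 0.004,"wx": 0,"wy": 0,"wz": 0,"hand": 255},
  {"dx": 0,"dy": 0,"dz": 0,"wx": 0,"wy": 0,"wz": 0,"hand": 255},
])

```text
time: 12.6
ee_pos: [0.4663, -0.2031, 0.3446]
eef_rot: [[-1.0, -0.002, 0.01], [-0.002, 1.0, -0.002], [-0.01, -0.003, -1.0]]
contact_force: [-0.8, -0.5, -0.7]
opening: 0.017
```

arm_command([
  {"dx": 0.0005,"dy": 0,"dz": 0.005,"wx": 0,"wy": 0,"wz": 0,"hand": 255},
  {"dx": 0,"dy": 0,"dz": 0.005,"wx": 0,"wy": 0,"wz": 0,"hand": 255},
  {"dx": 0,"dy": 0,"dz": 0.004,"wx": 0,"wy": 0,"wz": 0,"hand": 255},
])

```text
time: 12.85
ee_pos: [0.4662, -0.2035, 0.3311]
eef_rot: [[-1.0, -0.001, 0.012], [-0.001, 1.0, -0.004], [-0.012, -0.004, -1.0]]
contact_force: [1.0, 0.0, -0.2]
opening: 0.0172
```

Run:
```python
from h import *
o=r.observe(); print(o['ee_pos'],o['eef_rot'][:,2].round(4))
z0=o['ee_pos'][2]-.2752; print('foot',z0)
print(penaxis(z0+.028,z0+.08,(.4645,-.2025),.009,.025))
im,d=load('scene')
cv2.imwrite('pics/g5.png',cv2.resize(im[170:310,120:240],(514,600),interpolation=cv2.INTER_CUBIC))
```

```text
[ 0.46617255 -0.20349713  0.3311019 ] [ 0.0122 -0.0039 -0.9999]
foot 0.055901904334197006
(array([ 0.46686256, -0.20502353, -0.00801259,  0.00703605]), 432, np.float64(0.0008949659623487501), np.float64(0.08396696202564874))
```

View pics/g5.png

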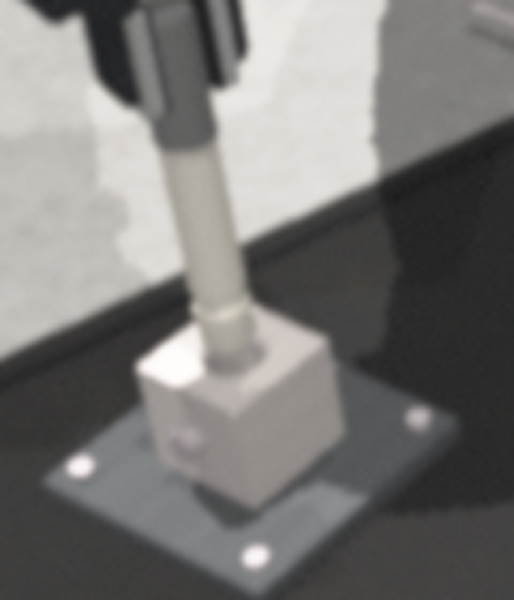

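The crop shows the foot at (230,355), about 1 mm left of the hole centre at (237,358). I'll nudge it and go on down, feeling for force.

arm_command([
  {"dx": -0.0003,"dy": 0.001,"dz": 0.002,"wx": -0.1,"wy": 0.1,"wz": 0,"hand": 255},
  {"dx": 0,"dy": 0,"dz": 0.004,"wx": 0,"wy": 0,"wz": 0,"hand": 255},
  {"dx": 0,"dy": 0,"dz": 0.004,"wx": 0,"wy": 0,"wz": 0,"hand": 255},
])

```text
time: 13.15
ee_pos: [0.4665, -0.2024, 0.3198]
eef_rot: [[-1.0, -0.001, 0.01], [-0.001, 1.0, -0.002], [-0.01, -0.002, -1.0]]
contact_force: [-0.3, -1.1, 0.1]
opening: 0.0168
```

arm_command([
  {"dx": 0,"dy": 0,"dz": 0.003,"wx": 0,"wy": 0,"wz": 0,"hand": 255},
  {"dx": 0,"dy": 0,"dz": 0.004,"wx": 0,"wy": 0,"wz": 0,"hand": 255},
])

```text
time: 13.32
ee_pos: [0.4666, -0.2025, 0.3121]
eef_rot: [[-1.0, -0.001, 0.009], [-0.001, 1.0, -0.002], [-0.009, -0.002, -1.0]]
contact_force: [-0.9, -0.3, 0.9]
opening: 0.0173
```

arm_command([
  {"dx": 0,"dy": 0,"dz": 0.005,"wx": 0,"wy": 0,"wz": 0,"hand": 255},
  {"dx": 0,"dy": 0,"dz": 0.005,"wx": 0,"wy": 0,"wz": 0,"hand": 255},
  {"dx": 0,"dy": 0,"dz": 0.005,"wx": 0,"wy": 0,"wz": 0,"hand": 255},
])

```text
time: 13.57
ee_pos: [0.4667, -0.2025, 0.2963]
eef_rot: [[-1.0, -0.001, 0.01], [-0.001, 1.0, -0.003], [-0.01, -0.003, -1.0]]
contact_force: [-1.9, -1.0, 5.2]
opening: 0.0166
```

arm_command([
  {"dx": 0,"dy": 0,"dz": 0.005,"wx": 0,"wy": 0,"wz": 0,"hand": 255},
  {"dx": 0,"dy": 0,"dz": 0.004,"wx": 0,"wy": 0,"wz": 0,"hand": 255},
  {"dx": 0,"dy": 0,"dz": 0.002,"wx": 0,"wy": 0,"wz": 0,"hand": 255},
])

```text
time: 13.82
ee_pos: [0.4665, -0.2024, 0.284]
eef_rot: [[-1.0, -0.001, 0.01], [-0.001, 1.0, -0.003], [-0.01, -0.003, -1.0]]
contact_force: [-0.7, -1.1, 4.8]
opening: 0.0171
```

arm_command([
  {"dx": 0,"dy": 0,"dz": 0.001,"wx": 0,"wy": 0,"wz": 0,"hand": 255},
  {"dx": 0,"dy": 0,"dz": 0.001,"wx": 0,"wy": 0,"wz": 0,"hand": 255},
])

```text
time: 13.98
ee_pos: [0.4669, -0.2026, 0.2838]
eef_rot: [[-1.0, -0.001, 0.013], [-0.001, 1.0, -0.004], [-0.013, -0.004, -1.0]]
contact_force: [-7.1, 3.1, 19.9]
opening: 0.0172
```

Run:
```python
from h import *
o=r.observe(); print(o['ee_pos'],o['contact_force'])
print(penaxis(.06,.088,(.4645,-.2025),.009,.025))
im,d=grab('top');W=world('top',d);
P=W[250:345,390:490].reshape(-1,3)
# cap/barrel boundary height from the scene: bright->dark along the pen
im,d=load('scene');W=world('scene',d)
m=(abs(W[...,0]-.466)<.014)&(abs(W[...,1]+.2025)<.014)&(W[...,2]>.06)&(W[...,2]<.13)
g=cv2.cvtColor(im,cv2.COLOR_BGR2GRAY)
for z in np.arange(.06,.125,.005):
    k=m&(abs(W[...,2]-z)<.0025); print(round(z,3),k.sum(),np.median(g[k]) if k.any() else '')
```

```text
[ 0.46685283 -0.20257773  0.28384825] [-7.11494766  3.14381262 19.89954242]
(array([ 0.46648941, -0.20378714,  0.01488267, -0.00271676]), 213, np.float64(0.0008610301701438406), np.float64(0.06007874279263059))
0.06 18 170.5
0.065 42 171.0
0.07 32 169.0
0.075 38 166.0
0.08 41 169.0
0.085 35 167.0
0.09 38 158.0
0.095 39 104.0
0.1 45 95.0
0.105 33 95.0
0.11 35 94.0
0.115 41 92.0
0.12 47 92.0
```

The pen is on the floor: 20 N with no more travel, and the cap edge at about 0.094 as it should be. I'll release and lift off.

arm_command([
  {"dx": 0,"dy": 0,"dz": -0.0003,"wx": 0,"wy": 0,"wz": 0,"hand": 255},
  {"dx": 0,"dy": 0,"dz": 0,"wx": 0,"wy": 0,"wz": 0,"hand": 130},
  {"dx": 0,"dy": 0,"dz": 0,"wx": 0,"wy": 0,"wz": 0,"hand": 100},
  {"dx": 0,"dy": 0,"dz": 0,"wx": 0,"wy": 0,"wz": 0,"hand": 80},
  {"dx": 0,"dy": 0,"dz": -0.01,"wx": 0,"wy": 0,"wz": 0,"hand": 80},
  {"dx": 0,"dy": 0,"dz": -0.03,"wx": 0,"wy": 0,"wz": 0,"hand": 80},
  {"dx": 0,"dy": 0,"dz": -0.035,"wx": 0,"wy": 0,"wz": 0,"hand": 80},
  {"dx": 0,"dy": 0,"dz": -0.035,"wx": 0,"wy": 0,"wz": 0,"hand": 80},
])

```text
time: 14.75
ee_pos: [0.4645, -0.2014, 0.3914]
eef_rot: [[-1.0, -0.001, 0.001], [-0.001, 1.0, 0.005], [-0.001, 0.005, -1.0]]
contact_force: [0.8, -0.5, 0.1]
opening: 0.0589
```

arm_command([
  {"dx": 0,"dy": 0,"dz": 0,"wx": 0,"wy": 0,"wz": 0,"hand": 80},
  {"dx": 0,"dy": 0,"dz": 0,"wx": 0,"wy": 0,"wz": 0,"hand": 80},
  {"dx": 0,"dy": 0,"dz": 0,"wx": 0,"wy": 0,"wz": 0,"hand": 80},
])

```text
time: 15.0
ee_pos: [0.4652, -0.2017, 0.4004]
eef_rot: [[-1.0, -0.002, 0.012], [-0.002, 1.0, -0.002], [-0.012, -0.002, -1.0]]
contact_force: [0.5, -0.2, -0.7]
opening: 0.0586
```

Run:
```python
from h import *
o=r.observe(); print(o['ee_pos'],o['contact_force'],o['opening'])
print('new',penaxis(.06,.088,(.4655,-.2025),.009,.025),penaxis(.1,.135,(.4655,-.2025),.01,.025))
print('used',penaxis(.105,.14,(.559,.0916),.01,.018))
im,d=grab('scene','end.png');W=world('scene',d)
for c in((.559,.0916),(.466,-.203)):
    m=(abs(W[...,0]-c[0])<.015)&(abs(W[...,1]-c[1])<.015)&(W[...,2]<.16); print('top z',np.sort(W[m][:,2])[-20:].round(4)[::5])
```

```text
[ 0.46517465 -0.20168508  0.40042788] [ 0.53008652 -0.2245621  -0.71230618] 0.058602262050373055
new (array([ 0.46607943, -0.20398386, -0.00107109,  0.00051606]), 211, np.float64(0.0008915714050461804), np.float64(0.06033405950137438)) (array([ 0.46632183, -0.20379161,  0.00544071, -0.00096071]), 323, np.float64(0.0008672286636617595), np.float64(0.10001042670902516))
used (array([ 0.55925588,  0.09068592, -0.00202063, -0.0025305 ]), 261, np.float64(0.001032065908963016), np.float64(0.10527232121837637))
top z [0.1431 0.1433 0.1434 0.1436]
top z [0.1393 0.1393 0.1395 0.1398]
```

View pics/end.png

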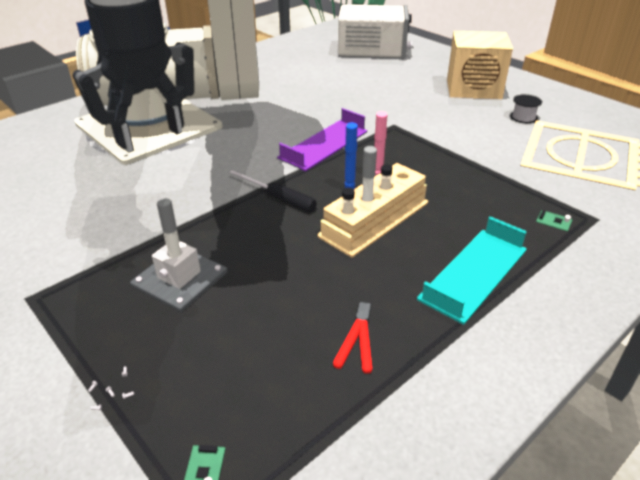

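The final picture shows the new pen upright in the holder (166,205) and the used pen in the third rack hole (369,150). The vials, cutters and screwdriver are where they were, and the gripper is clear.

```bash
python3 -c "
from cell import r
print(r.hand_in())"
```

```text
the job is handed in; nothing more can be done
None
```

I pulled the used pen out of the holder and parked it in the empty rack hole. The new pen is now pushed home in the holder, and the job is handed in at about 15 s of robot time.

Last checks, from the scene camera:
- **Used pen:** its top is at 0.143 m, where a pen standing on the hole floor should be (0.144 m), and it is upright within 0.01 rad. It stands at (0.559, 0.091), within about 1 mm of the measured hole axis.
- **New pen:** its top is at 0.1395 m (0.140 m expected), and it is upright within 0.01 rad. It stands at (0.466, -0.204), within about 2 mm of the estimated holder axis. The push ended against the floor at about 20 N; I had no direct sign of the click beyond the height and that force.
- **Everything else:** both pens are released and the gripper stands clear with no contact force. The vials, cutters and screwdriver look unmoved in the final picture.

**Disagreements:** the estimates of the holder axis differed by up to about 2 mm, and one reading of the hole mouth by about 5 mm in x. That fits the calibration and the slanted view into the hole, and the pen went in without any notable sideways force. The first two move calls were refused because some fields were missing; nothing moved.

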